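# Unlock and empty the striker press, then close it up

## Robot

A 6-joint arm with a two-finger parallel gripper is mounted at the origin on the work surface. World frame = base frame: x ahead of the robot, y to its left, z up, the work surface at z = 0. Lengths are in m, angles in degrees, forces in N, time in s.
With the tool pointing down it reaches from about 0.325 to 0.85 m from the base axis. Payload 15.5 kg.
Tool frame: the origin (TCP) lies midway between the tips of the shut fingers; the grasp point (between the pads) lies 19 mm behind it; z points along the fingers, y is the line along which they close (so a half turn about z gives the same grasp; the last joint's range is limited). The gripper opens to 91 mm and grips with 3 to 60 N. Pads are 32 mm wide; open, the fingers measure 118 mm over their backs; the gripper's body (76 mm by 178 mm) begins 60 mm behind the grasp point.
Start: joints at [61.736, 28.281, 77.091, -0, 74.628, -5.472], TCP at [0.242, 0.576, 0.214] pointing down, gripper open.
Joint ranges: [-166.48, 166.48], [-47.26, 123.95], [12.59, 153.08], [-70.14, 250.14], [6.76, 159.57], [-176.63, 176.63]. Speed limits (degrees/s): [108.29, 108.29, 147.25, 172.46, 172.46, 172.46].

## Interface

Orientations are given as a 3x3 rotation matrix whose columns are the frame's x, y, z axes.
In Python, from bench import ctrl gives the robot as it stands. The module is installed in compiled form; this text tells all that it offers. Calls block until the motion is done:
- ctrl.goto(position, orientation): joint-space move of the TCP to a pose.
- ctrl.move_l(position, vel=0.15, ori=None, contact_N=None): straight line of the TCP; ori=None keeps the orientation; vel is the mean speed in m/s. With contact_N (N) it stops when the force on the tool has changed by that much, and returns True; else False.
- ctrl.movej(angles): joint-space move.
- ctrl.command_gripper(opening): opening from 0.0 (shut) to 1.0 (fully open); the grip force is fixed at half the most; returns when the fingers have stopped.
- ctrl.sleep(seconds).
- ctrl.ik(position, orientation): joint angles nearest the present ones, or None.
- ctrl.read_camera(name): name is "scene" or "top"; returns the picture (420x560x3 uint8, blue, green, red); there is no depth.
- ctrl.camera_params(name): a dict with "fx", "fy", "cx", "cy" (pixels), "pose" (4x4, takes a point from camera to world coordinates). Camera axes: x right, y up, looking along -z (the intrinsics and any distortion apply to the point x, -y, -z); pixel columns grow to the right and rows downward; lengths in m; the calibration is good to about 2 mm. A picture is of the moment at which its call begins. camera_params takes no time and is no camera call.
A pose or a line that the arm cannot do raises ctrl.MotionError and nothing moves.
- ctrl.sign_off(): hands the job in; it is judged then, once.
Readings, each from a call of its own:
- ctrl.current_t(): time.
- ctrl.current_q(): joint angles.
- ctrl.current_dq(): joint speeds.
- ctrl.current_effort(): joint torques, N m.
- ctrl.current_tool_pos(): TCP position.
- ctrl.current_eef_rot(): TCP orientation.
- ctrl.current_contact_force(): force on the tool from outside, world axes, zero at the start.
- ctrl.current_wrist_torque(): the same for the moment, N m.
- ctrl.current_grip_width(): opening from 0.0 (shut) to 1.0 (fully open).
- ctrl.current_grasp_force(): force on a finger pad.
Only numpy, scipy, OpenCV 4.12 (cv2) and the standard library are available. Lean on these libraries where they do the work, as an engineer would, in place of code of your own. Each camera call takes 0.05 s, during which the arm holds its last target. There are 200 camera calls.

## Task

Empty the striker press: first turn its pressure dial until the pointer reads zero, then draw the lock slide fully out toward the robot, slide the latch bar it was holding all the way to the robot's right, and only then swing the lid up past upright so that it stays open by itself. Lay every striker from the press flat on the round zinc sizing plate, wholly on it and none on top of another, then shut the empty press and slide the latch bar fully home again, leaving the lock slide out and the dial at zero. Leave the vise at the back with its clamped striker, the file holder and the tripod stand alone.

Things in the scene. Friction and masses are not known exactly. Their poses are not given: they have to be found in the camera images.
- press_top (a point): Centre of the top of the press's base plate: a dark steel plate fixed on the bench, 12 mm thick, x -170 to 85, y -178 to 228 mm from here. Its x axis points from the front (lock, latch bar, lid handle; robot side) to the hinge at the back, y to the left, z up. Under the lid 2 to 4 strikers lie flat in a row along y (x about -17), 52 mm apart, on the bare plate (no rims).
- dial (a joint): Pressure dial, rad: angle of its pointer from the zero mark, growing clockwise seen from above; 0 = pointer at the long thick zero mark on the front (press -x) side of the scale. Starts between 0.6 and 1.4; range -0.6 to 2.0, no stop or click at zero. Stays where it is left (friction about 0.04 N m).
- dial_grip (a point): Middle of the dial's grip bar, on its vertical axis, 45 mm above the bench, 180 mm to the left (+y) of the press's centre. Black upright bar 50 mm long (the point's x), 12 mm thick (its y), 16 mm above and below this point, on a black disc 56 mm across. A white line on top runs from the middle to the pointer end, which lies along the point's -x; at zero that is the press's -x.
- lock_slide (a joint): Lock slide, m: 0 = home, its bolt blocks the latch bar's end; grows as it is drawn to the front (press -x), 0.022 = fully out. The bolt is clear of the bar from about 0.014 on. Friction 1.5 N, stays where it is left.
- lock_grip (a point): On the lock slide's upright post, 52 mm above the bench: a round dark steel post 16 mm across, 36 mm tall, rising to 10 mm above this point; at the press's front right corner (press x -125, y -125 mm when home). The point's axes are the press's.
- latch_bar (a joint): Latch bar, in m: 0 = home, its tongue lies over the lid's catch and holds the lid shut; grows as it slides to the right (press -y), 0.045 = at its stop. The lid is free from about 0.025 on. It cannot move while the lock slide is home. Slid home with the lid shut, it latches the lid again. Friction 1.5 N, stays where it is left.
- bar_grip (a point): On the latch bar's upright post, 52 mm above the bench: a square brass post 14 mm by 14 mm, 32 mm tall, rising to 10 mm above this point; on a steel bar 16 by 70 mm (along y) and 18 mm tall, in front of the lid, right of its handle (press x -85, y -80 mm when home). The point's axes are the press's.
- lid (a joint): Lid angle, rad: 0 = shut, 1.57 = upright, 1.82 = back stop, where it rests by its own weight; let go before upright it falls shut. Free hinge, lid 0.4 kg (about 2 N to lift at the handle).
- lid_handle (a point): Middle of the lid's handle: a round steel bar 10 mm thick, 70 mm long along the press's y, on two legs 40 mm in front of the lid's front edge, 38 mm above the bench when shut; its frame turns with the lid. The lid is a plain aluminium cover 130 by 260 mm with 14 mm skirts on its underside, its top 32 mm above the bench when shut.
- lid_hinge (a point): Middle of the hinge line at the back of the press, 28 mm above the bench; the lid turns about its y axis (front edge up and over to the back); the handle's bar runs at 170 mm from the hinge line. The axes turn with the lid.
- plate_top (a point): Centre of the top of the round zinc sizing plate, a plain flat grey disc 200 mm across and 8 mm thick, fixed on the bench to the right of the press.
- striker1_center (a point): Centre of striker 1: a plain tan disc 41 mm across and 10 mm thick, about 18 g, lying flat (this point 5 mm above what it lies on); z is its axis. Two to four of the four strikers are there in a run; the others are None from the start and stay so.
- striker2_center (a point): Centre of striker 2: a plain tan disc 41 mm across and 10 mm thick, about 18 g, lying flat (this point 5 mm above what it lies on); z is its axis. Two to four of the four strikers are there in a run; the others are None from the start and stay so.
- striker3_center (a point): Centre of striker 3: a plain tan disc 41 mm across and 10 mm thick, about 18 g, lying flat (this point 5 mm above what it lies on); z is its axis. Two to four of the four strikers are there in a run; the others are None from the start and stay so.
- striker4_center (a point): Centre of striker 4: a plain tan disc 41 mm across and 10 mm thick, about 18 g, lying flat (this point 5 mm above what it lies on); z is its axis. Two to four of the four strikers are there in a run; the others are None from the start and stay so.
- file_holder: Bystander: brass cylinder 64 mm across with three file handles, 150 mm high, loose, behind the gap between press and sizing plate; origin at the centre of its foot.
- tripod_stand: Bystander: black wooden tripod stand 110 mm across and 132 mm high, loose, left of the press; origin at the centre of its foot.
Mind the look-alikes: they are no part of the job. Of the things shaped like the part that bears plate_top, the aluminium one is meant.

How it is judged (in metres and radians):
On the way, in this order (a step that is already met when the one before it is completed fails the run):
1. the pressure dial is turned to zero (value of joint dial between -0.1 and 0.1 rad), for 0.3 s.
2. the lock slide is drawn out (value of joint lock_slide above 0.017 m), for 0.2 s.
3. the latch bar is slid to the right (value of joint latch_bar above 0.033 m), for 0.2 s.
4. the lid stands open past upright, untouched (value of joint lid above 1.68 rad and velocity of joint lid between -0.1 and 0.1 rad/s and contact force between the fingers and lid below 0.2 N), for 0.3 s.
At the end, for the whole second after the job is handed in: Every striker of the run lies flat (0.1 rad) on the sizing plate itself, its centre within 80 mm of the plate's centre; the lid is shut (below 0.05 rad), the latch bar home (within 8 mm), the lock slide still out at least 17 mm, the dial within 0.1 rad of zero (all of step 1 and value of joint lock_slide above 0.017 m and value of joint latch_bar below 0.008 m and value of joint lid below 0.05 rad and horizontal distance between each of striker1_center, striker2_center, striker3_center, striker4_center and plate_top below 0.08 m and z of striker1_center in the frame of plate_top between 0.002 and 0.008 m and angle between the z axis of each of striker1_center, striker2_center, striker3_center, striker4_center and the z axis of plate_top, either way round below 0.1 rad and z of striker2_center in the frame of plate_top between 0.002 and 0.008 m and z of striker3_center in the frame of plate_top between 0.002 and 0.008 m and z of striker4_center in the frame of plate_top between 0.002 and 0.008 m); the robot touches nothing.
It fails at once if the file holder is moved more than 30 mm (distance of file_holder from where it was at the start of the episode above 0.03 m).
It fails at once if the tripod stand is moved more than 30 mm (distance of tripod_stand from where it was at the start of the episode above 0.03 m).
Of striker1, striker2, striker3, striker4 only 2 to 4 are there at a start; the rules pass over those that are not, and their reading is None.
At some moment in a run one of striker1, striker2, striker3, striker4 may be knocked a few centimetres aside while the robot is not near it.
Once in a run the grip may slacken for a moment while it holds something.
It also fails if it takes over 208 s, if anything falls off the work surface, if the arm or the gripper's body presses on something with over 40 N, if the wrist force passes 120 N, or if a joint passes its speed limit or range.

## Working session

There is one attempt and no reset: what is moved stays moved. The work goes in short steps, each a Python script; the robot and the scene stay as the last script left them, time stands still between calls to the robot, and variables do not carry over. Pictures are saved under pics/ and viewed, at most 14 in all, crops included, and the job is handed in when it is done.

```bash
mkdir -p pics; cat > h.py <<'E'
import numpy as np, cv2
from bench import ctrl
def snap(cam,name=None):
    im=np.array(ctrl.read_camera(cam))
    if name: cv2.imwrite(f'pics/{name}.png',im)
    return im
def ray(cam,u,v,z):
    p=ctrl.camera_params(cam); T=np.array(p['pose'])
    d=T[:3,:3]@np.array([(u-p['cx'])/p['fx'],-(v-p['cy'])/p['fy'],-1]); o=T[:3,3]
    return o+d*(z-o[2])/d[2]
def proj(cam,P):
    p=ctrl.camera_params(cam); T=np.array(p['pose'])
    c=T[:3,:3].T@(np.array(P)-T[:3,3]); return np.array([p['cx']-p['fx']*c[0]/c[2],p['cy']+p['fy']*c[1]/c[2]])
E
python3 - <<'E'
from h import *
for c in('scene','top'):
    im=snap(c,c+'0'); p=ctrl.camera_params(c); print(c,{k:(np.round(v,3).tolist()) for k,v in p.items()})
    cv2.imwrite(f'pics/{c}0.png',cv2.resize(im,(800,600),interpolation=cv2.INTER_CUBIC))
E
```

```text
scene {'fx': 430.417, 'fy': 430.417, 'cx': 276.039, 'cy': 204.944, 'pose': [[0.696, -0.517, 0.498, 1.207], [0.718, 0.49, -0.495, -0.687], [0.012, 0.701, 0.713, 1.107], [0.0, 0.0, 0.0, 1.0]]}
top {'fx': 485.122, 'fy': 485.122, 'cx': 276.149, 'cy': 213.796, 'pose': [[0.024, 0.991, -0.131, 0.283], [-1.0, 0.025, 0.005, 0.042], [0.008, 0.131, 0.991, 1.633], [0.0, 0.0, 0.0, 1.0]]}
```

View pics/top0.png

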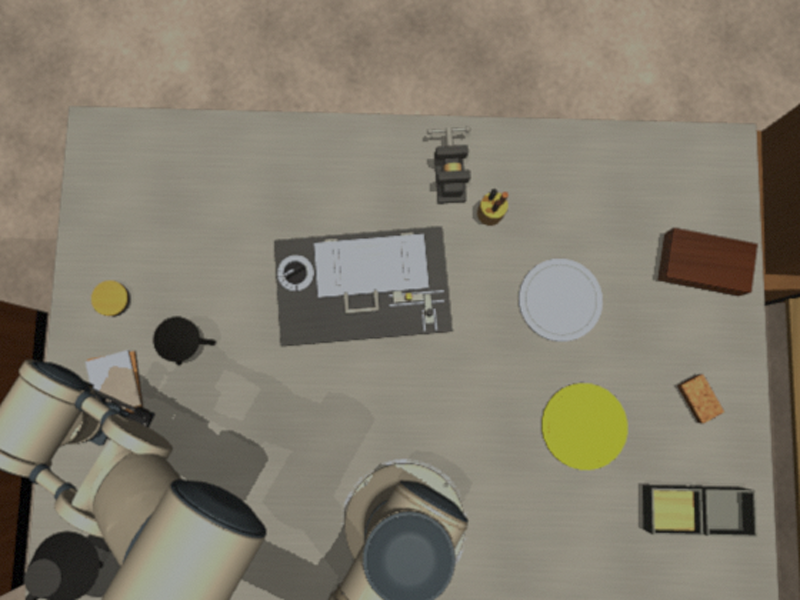

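View pics/scene0.png

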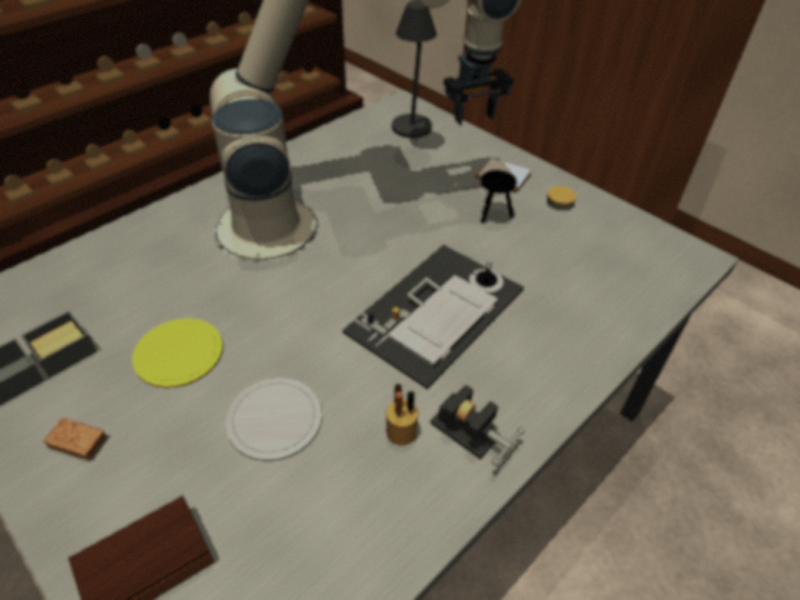

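The top view shows the press corners near (275,241), (443,227), (452,331), (280,346) in 800-px scale, and the dial at (296,272). The grey plate is at (560,299). The yellow-green disc at (585,426) is a look-alike. Next I measure the press and the plate.

```bash
python3 - <<'E'
from h import *
im=snap('top'); s=1/1.4286
g=cv2.cvtColor(im,cv2.COLOR_BGR2GRAY); hsv=cv2.cvtColor(im,cv2.COLOR_BGR2HSV)
roi=np.zeros_like(g); roi[150:250,180:325]=1
m=((g<85)*roi).astype(np.uint8)
m=cv2.morphologyEx(m,cv2.MORPH_OPEN,np.ones((3,3)))
n,l,st,ce=cv2.connectedComponentsWithStats(m); k=1+np.argmax(st[1:,4])
pts=np.argwhere(l==k)[:,::-1].astype(np.int32)
W=np.array([ray('top',u,v,0.012)[:2] for u,v in cv2.convexHull(pts)[:,0]],np.float32)
(c,wh,a)=cv2.minAreaRect(W); B=cv2.boxPoints((c,wh,a)); print('rect',c,wh,a); print(B)
# plate: bright, low sat
roi=np.zeros_like(g); roi[170:250,350:435]=1
print('plate px',im[210,392],'bench',im[255,392])
m=((g>int(g[210,392])-14)*roi).astype(np.uint8)*255; m=cv2.morphologyEx(m,cv2.MORPH_OPEN,np.ones((3,3)))
cs,_=cv2.findContours(m,0,1); cc=max(cs,key=cv2.contourArea)
P=np.array([ray('top',u,v,0.008)[:2] for u,v in cc[:,0]],np.float32); print('plate',cv2.minEnclosingCircle(P))
cs,_=cv2.findContours((m>0).astype(np.uint8),0,1)
crop=im[140:260,185:325]; cv2.imwrite('pics/press.png',cv2.resize(crop,(700,600),interpolation=cv2.INTER_CUBIC))
E
```

```text
rect (0.4867829382419586, 0.1376737654209137) (0.1459421068429947, 0.3413636386394501) 6.194794178009033
[[ 0.39581987  0.29948467]
 [ 0.43265608 -0.03988564]
 [ 0.57774603 -0.02413714]
 [ 0.54090977  0.31523317]]
plate px [170 165 163] bench [127 141 145]
plate ((0.5240890979766846, -0.3601982295513153), 0.09936302155256271)
```

View pics/press.png

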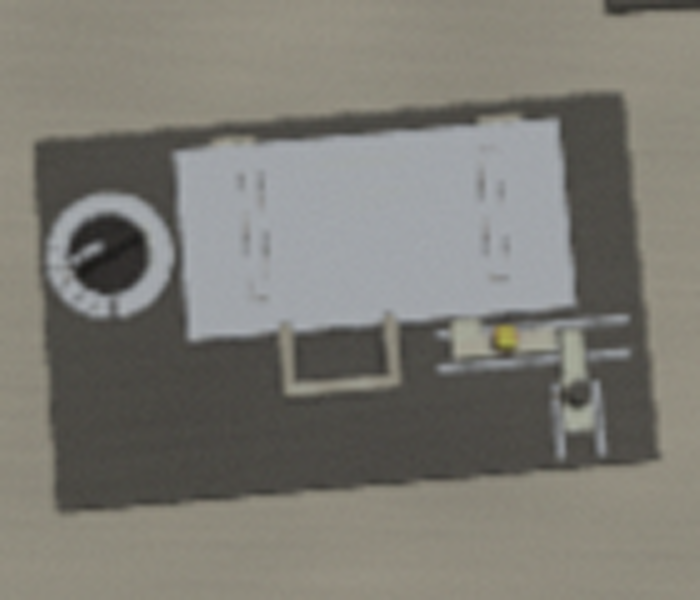

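The crop shows the dial centre at about (110,256), with the white pointer toward (72,262) and the zero mark at (113,308). The press corners are at (36,143), (624,95), (660,458) and (60,511). I fit the press pose from these and check it against the features, then do the dial.

```bash
cat >> h.py <<'E'
def w(u,v,z): return ray('top',185+(u+.5)/5-.5,140+(v+.5)/5-.5,z)[:2]
E
python3 - <<'E'
from h import *
px=[(36,143),(624,95),(660,458),(60,511)]; M=np.array([(85,228),(85,-178),(-170,-178),(-170,228)])/1e3
Wc=np.array([w(u,v,.012) for u,v in px])
a=M-M.mean(0); b=Wc-Wc.mean(0)
yaw=np.arctan2((a[:,0]*b[:,1]-a[:,1]*b[:,0]).sum(),(a*b).sum())
R=np.array([[np.cos(yaw),-np.sin(yaw)],[np.sin(yaw),np.cos(yaw)]]); t=Wc.mean(0)-R@M.mean(0)
print('yaw',np.degrees(yaw),'t',t,'res mm',np.round((M@R.T+t-Wc)*1e3,1).tolist())
for n,p,z in [('dial',(110,256),.03),('lock',(576,393),.062),('bar',(506,337),.062),('handle',(343,387),.041),('lidBL',(177,152),.032),('lidBR',(557,121),.032),('lidFR',(574,305),.032),('lidFL',(190,338),.032)]:
    print(n,np.round((w(*p,z)-t)@R*1e3,1))
# scene view cross-check of lock, bar posts
for n,q in [('lock',(-.125,-.125,.062)),('bar',(-.085,-.08,.062)),('dial',(0,.18,.061))]:
    P=np.r_[R@np.array(q[:2])+t,q[2]]; print(n,P.round(3),'scene800',np.round(proj('scene',P)*800/560),'top800',np.round(proj('top',P)*800/560))
a=w(85,257,.061)-w(113,250,.061); a=R.T@a; print('ptr ang',np.arctan2(a[1],-a[0]))
im=snap('scene'); P=np.r_[R@np.array([-.03,.0])+t,.03]; c=proj('scene',P).astype(int)
cv2.imwrite('pics/spress.png',cv2.resize(im[c[1]-50:c[1]+55,c[0]-70:c[0]+70],(800,600),interpolation=cv2.INTER_CUBIC)); print(c)
E
```

```text
yaw 6.369798353182103 t [0.58913751 0.09142741] res mm [[1.3, 1.7], [2.4, -1.3], [-2.1, -1.6], [-1.6, 1.2]]
dial [ -2.3 179.4]
lock [-125.  -121.1]
bar [-84.3 -78.9]
handle [-105.3   30.7]
lidBL [ 64.4 129.4]
lidBR [  63.9 -127.6]
lidFR [ -62.3 -127.3]
lidFL [-62.6 129.8]
lock [ 0.479 -0.047  0.062] scene800 [368. 311.] top800 [430. 312.]
bar [0.514 0.002 0.062] scene800 [394. 308.] top800 [409. 296.]
dial [0.569 0.27  0.061] scene800 [486. 267.] top800 [293. 269.]
ptr ang 1.4065615029336875
[302 216]
```

View pics/spress.png

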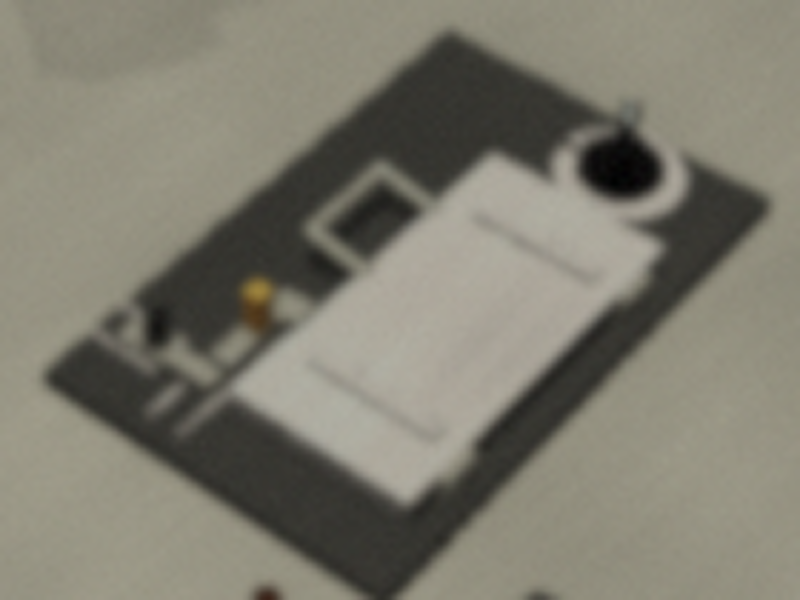

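The scene view agrees with the pose fit: the posts land within a few mm of the given positions, hinge at press x 65, handle at x -105, y +31. Next is the dial.

```bash
cat >> h.py <<'E'
YAW=np.radians(6.37); t0=np.array([.5891,.0914]); RP=np.array([[np.cos(YAW),-np.sin(YAW)],[np.sin(YAW),np.cos(YAW)]])
PL=np.array([.5241,-.3602])
def P(x,y,z): return np.r_[RP@np.array([x,y])/1e3+t0,z/1e3]   # press mm, z above bench
def ori(psi):  # tool y axis at angle psi in press frame, tool down
    a=psi+YAW; y=np.array([np.cos(a),np.sin(a),0]); z=np.array([0,0,-1.]); return np.c_[np.cross(y,z),y,z]
def best(pos,psi,extra=0):  # half-turn choice with joint 6 nearest mid range
    c=[]
    for k in(0,np.pi,-np.pi):
        q=ctrl.ik(pos,ori(psi+k)); 
        if q is not None: c.append((abs(q[5]),psi+k,q[5]))
    return min(c)[1]
E
python3 - <<'E'
from h import *
im=snap('top').astype(int); g=im.mean(2)
c=proj('top',P(0,180,61)); print(c)
yy,xx=np.mgrid[:g.shape[0],:g.shape[1]]; r=np.hypot(xx-c[0],yy-c[1])
print(g[int(c[1])-7:int(c[1])+9,int(c[0])-10:int(c[0])+11].round().astype(int))
m=(r<6.5)&(g>95); pts=np.c_[xx[m],yy[m]]
wt=g[m]; mu=(pts*wt[:,None]).sum(0)/wt.sum(); 
d=(ray('top',*mu,.061)-P(0,180,61))[:2]; d=RP.T@d; print(m.sum(),mu,'angle',np.arctan2(d[1],-d[0]))
vx=cv2.fitLine(pts.astype(np.float32),cv2.DIST_L2,0,.01,.01).ravel(); q=ray('top',vx[2]+vx[0],vx[3]+vx[1],.061)-ray('top',vx[2],vx[3],.061); q=RP.T@q[:2]; print('fit',np.arctan2(q[1],-q[0]))
E
```

```text
[205.10198155 188.47314631]
[[ 68  69  73 100 136 157 166 167 166 165 164 165 164 166 168 165 166 165
  162 143 108]
 [ 70  77 111 148 162 165 167 164 158 136 125 121 116 129 149 164 166 167
  164 163 140]
 [ 71  97 139 166 166 165 151 124 111  83  66  62  62  75  94 121 149 165
  165 166 161]
 [ 89 128 159 167 165 150 109  71  62  48  45  44  45  42  48  65 100 139
  163 164 168]
 [109 156 164 165 153 108  64  46  42  43  46  42  43  41  41  45  55  87
  133 161 167]
 [120 163 165 158 119  65  44  42  44  42  42  44  43  45  44  45  41  45
   85 137 163]
 [141 166 165 144  84  48  41  40  41  47  47  42  47  46  46  38  34  31
   57 120 163]
 [158 165 165 137  61  38  42  52  75  91  78  51  46  43  38  31  31  28
   51 111 162]
 [145 154 156 119  47  41  70 116 142 135  90  50  36  34  31  34  37  42
   49  96 149]
 [156 159 154 107  57  76 114 138 120  96  61  35  30  32  38  45  46  48
   50  87 142]
 [163 164 148 107 110 124 102  95  66  43  35  28  32  38  45  46  47  45
   49  86 140]
 [163 163 157 131 111 110  67  44  34  28  33  39  44  46  46  47  47  47
   47  88 142]
 [143 142 143 122  82  61  36  26  30  36  46  44  45  49  47  47  47  45
   56 107 155]
 [152 157 154 144 112  52  25  31  36  44  46  45  45  48  49  47  47  49
   79 135 165]
 [143 165 155 138 124  71  42  40  43  45  47  48  47  47  47  48  46  61
  111 156 165]
 [122 161 149 133 152 127  72  46  46  43  48  48  47  46  45  45  59 107
  149 163 167]]
15 [202.11378145 187.86631618] angle 1.8593686100076154
fit -2.906233546612451
```

The white line runs from (204,188.5) to (199.5,191.6), which gives a dial angle of about 1.05 rad.

```bash
python3 - <<'E'
from h import *
a=1.05
base=np.pi/2-a   # pointer dir = pi - a ; tool y perpendicular
up=P(0,180,150)
opts=[]
for k in(0,np.pi,-np.pi):
    q1=ctrl.ik(up,ori(base+k)); q2=ctrl.ik(up,ori(base+k+a))
    if q1 is not None and q2 is not None: opts.append((max(abs(q1[5]),abs(q2[5])),k,q1[5],q2[5]))
print(opts); k=min(opts)[1]; s=base+k
ctrl.command_gripper(.45)
ctrl.goto(up,ori(s)); ctrl.move_l(P(0,180,37),vel=.12)
ctrl.command_gripper(0); print('w',ctrl.current_grip_width()*91,ctrl.current_grasp_force(),ctrl.current_wrist_torque())
for i in range(1,5): ctrl.move_l(P(0,180,37),vel=.1,ori=ori(s+a*i/4))
print(ctrl.current_wrist_torque(),ctrl.current_contact_force(),ctrl.current_t())
ctrl.command_gripper(.45); ctrl.move_l(up); 
ctrl.goto(P(-125,-125,200),ori(best(P(-125,-125,200),0)))
im=snap('top','t1'); print(ctrl.current_t())
cv2.imwrite('pics/t1.png',cv2.resize(im[140:260,185:325],(700,600),interpolation=cv2.INTER_CUBIC))
E
```

```text
[(np.float64(76.39424019287769), 0, np.float64(-16.233671704141265), np.float64(-76.39424019287769)), (np.float64(163.76632829585873), 3.141592653589793, np.float64(163.76632829585873), np.float64(103.60575980712231)), (np.float64(163.76632829585873), -3.141592653589793, np.float64(163.76632829585873), np.float64(103.60575980712231))]
w 11.630133894078707 29.969620406627655 [ 2.20446436 -1.8285505   0.05341965]
[ 0.57948321 -1.61215762  0.06059954] [ 8.63085196  4.07589045 -4.25345464] 6.1
8.9333
```

View pics/t1.png

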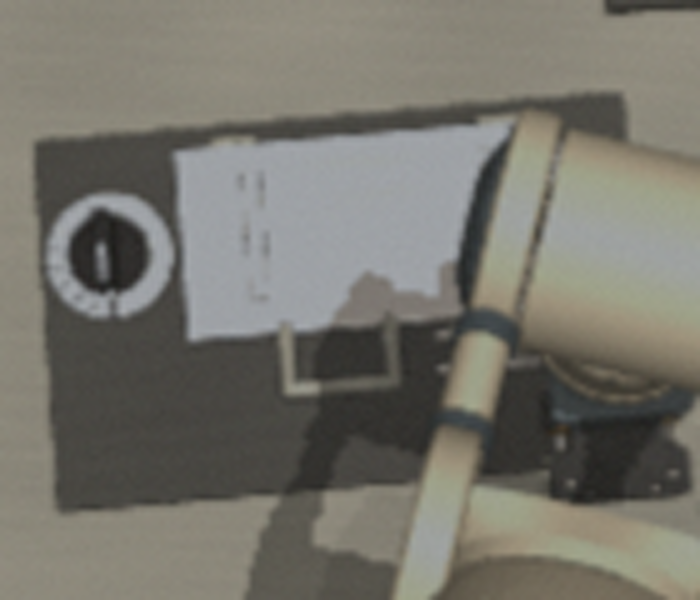

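The dial pointer now runs from (99,243) to (104,280), parallel to the press -x direction within about 0.05 rad. Next are the lock slide and the latch bar.

```bash
python3 - <<'E'
from h import *
im=snap('top').astype(float).mean(2)
c=proj('top',P(0,180,61)); ys=np.arange(187,196); print(c)
xs=[(lambda r:(np.arange(200,210)*r).sum()/r.sum())(np.clip(im[y,200:210]-60,0,None)+1e-9) for y in ys]
for x,y in zip(xs,ys): d=RP.T@(ray('top',x,y,.061)-P(0,180,61))[:2]; print(y,round(x,2),im[y,200:210].max(),(d*1e3).round(1))
# lock slide
s=best(P(-125,-125,150),0)
ctrl.move_l(P(-125,-124,37),vel=.15,ori=ori(s)); ctrl.command_gripper(0); print('w',ctrl.current_grip_width()*91)
ctrl.move_l(P(-150,-124,37),vel=.05,contact_N=25); print('f',ctrl.current_contact_force())
p=RP.T@(ctrl.current_tool_pos()[:2]-t0)*1e3; print('tool',p,ctrl.current_t())
ctrl.command_gripper(.4); ctrl.move_l(P(p[0],-124,120))
# bar
s=best(P(-85,-80,120),np.pi/2)
ctrl.goto(P(-85,-79,120),ori(s)); ctrl.move_l(P(-85,-79,37),vel=.15); ctrl.command_gripper(0); print('w',ctrl.current_grip_width()*91)
ctrl.move_l(P(-85,-128,37),vel=.06,contact_N=25); print('f',ctrl.current_contact_force())
p=RP.T@(ctrl.current_tool_pos()[:2]-t0)*1e3; print('tool',p)
ctrl.command_gripper(.4); ctrl.move_l(P(p[0],p[1],120))
# get off for a look
ctrl.goto(P(-105,30,250),ori(best(P(-105,30,250),0))); print(ctrl.current_t())
im=snap('scene','s2'); c=(302,216); cv2.imwrite('pics/s2.png',cv2.resize(im[c[1]-50:c[1]+55,c[0]-70:c[0]+70],(800,600),interpolation=cv2.INTER_CUBIC))
E
```

```text
[205.10198155 188.47314631]
187 204.5 49.333333333333336 [5.1 1.6]
188 204.81 79.66666666666667 [1.7 0.9]
189 204.69 125.0 [-1.6  1.5]
190 204.71 135.33333333333334 [-5.   1.6]
191 204.85 124.0 [-8.3  1.4]
192 204.98 118.0 [-11.7   1.2]
193 205.0 117.33333333333333 [-15.    1.4]
194 205.12 104.66666666666667 [-18.4   1.2]
195 204.42 98.0 [-21.5   3.7]
w 15.2283560165162
f [ 7.61086667  7.303819   -2.63112088]
tool [-143.6576277  -124.42226797] 11.2
w 13.218630549996313
f [ 1.40743418 10.99468553  7.4585186 ]
tool [ -84.71457345 -124.74871519]
18.3667
```

View pics/s2.png

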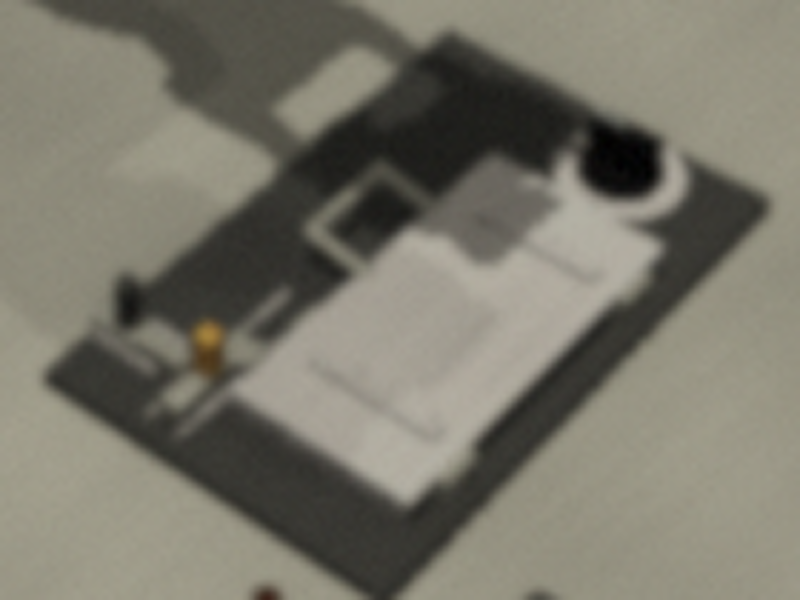

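```bash
python3 - <<'E'
from h import *
ctrl.goto(P(0,250,300),ori(best(P(0,250,300),0)))
for cam in('scene','top'):
    im=snap(cam); g=im.astype(float).mean(2)
    for x in(-125,-142,-147): print(cam,x,proj(cam,P(x,-125,62)).round(1),proj(cam,P(x,-125,26)).round(1))
    c=proj(cam,P(-145,-125,45)).astype(int); print(c); print(g[c[1]-8:c[1]+9,c[0]-8:c[0]+9].astype(int))
print(ctrl.current_t())
E
```

```text
scene -125 [257.8 217.8] [258. 225.]
scene -142 [254.  215.3] [254.2 222.6]
scene -147 [252.8 214.6] [253.1 221.9]
[253 218]
[[134 134 132 131 131 131 131 131 130 130 129 129 126 126 126 126 120]
 [137 137 136 134 133 133 134 131 128 128 127 130 128 130 126 120 110]
 [142 141 140 135 136 137 133 129 125 124 125 129 131 129 126 113  92]
 [143 142 141 142 140 141 132 123 112 107 117 127 131 126 115  95  76]
 [144 142 142 143 141 138 130 108  89  85  95 110 117 109  90  72  60]
 [144 144 143 141 139 136 122  93  71  63  71  86  91  84  66  59  55]
 [142 140 142 141 140 135 113  81  55  48  48  60  65  62  56  53  51]
 [142 141 141 141 138 132 111  73  43  35  36  43  49  52  51  52  52]
 [141 144 144 139 135 129 107  70  39  27  28  36  46  53  51  52  51]
 [143 143 141 136 134 130 107  71  37  23  26  37  45  51  52  50  50]
 [143 144 138 135 135 131 107  71  37  23  28  41  56  57  58  52  55]
 [144 141 133 128 125 126 107  71  41  26  32  54  71  78  77  69  59]
 [144 139 127 114 112 116 104  77  50  41  52  75  97 109 108  94  78]
 [144 138 123 110 105 106 101  85  68  68  81 102 11
[... 864 characters left out ...]
14 128 140 107  86  79  79  96 116 115  78  75  76  74]
 [ 74  75  86 105 108 101  71  72  72  71  88 119 121  79  75  77  75]
 [ 75  74  87 103  95  76  56  71  73  75  88 119 120  80  72  74  75]
 [ 72  73  87 104  97  67  46  55  67  74  90 123 132  79  73  76  75]
 [ 72  72  80 112 124  75  69  55  71 108 127 132 138  81  73  73  72]
 [ 73  70  77 116 135 102 135 125 121 144 140 131 141  88  72  72  73]
 [ 70  69  72 113 134 109 156 154 149 155 146 138 142  93  75  73  74]
 [ 70  70  73 112 135 111 154 161 157 159 149 138 128  92  75  73  76]
 [ 72  72  75  99 112 109 155 157 155 156 153 135  96  77  72  73  76]
 [ 70  71  73  78  77  87 116 110 102 100 104  94  69  64  66  67  69]]
19.5
```

The lock travel reads only about 19-21 mm. To be safe on step order, I'll slide the bar partly back, pull the lock firmly to its stop, then slide the bar out again.

```bash
cat >> h.py <<'E'
def tp(): return (RP.T@(np.array(ctrl.current_tool_pos())[:2]-t0)*1e3).round(1)
def bar(y0,y1):
    s=best(P(-85,y0,120),np.pi/2)
    ctrl.command_gripper(.4); ctrl.goto(P(-85,y0,120),ori(s)); ctrl.move_l(P(-85,y0,37),vel=.15); ctrl.command_gripper(0); print('w',ctrl.current_grip_width()*91,tp())
    print(ctrl.move_l(P(-85,y1,37),vel=.06,contact_N=35),'f',ctrl.current_contact_force(),tp())
    ctrl.command_gripper(.4); p=tp(); ctrl.move_l(P(p[0],p[1],120)); return p
E
python3 - <<'E'
from h import *
bar(-124,-100)
s=best(P(-145,-125,120),0)
ctrl.goto(P(-144,-124,120),ori(s)); ctrl.move_l(P(-144,-124,37),vel=.15); ctrl.command_gripper(0); print('lock w',ctrl.current_grip_width()*91,tp(),ctrl.current_contact_force())
print(ctrl.move_l(P(-153,-124,37),vel=.03,contact_N=50),tp(),ctrl.current_contact_force())
ctrl.sleep(.3); ctrl.command_gripper(.4); print(tp()); ctrl.move_l(P(-147,-124,120)); 
bar(-100,-128); print(ctrl.current_t())
E
```

```text
w 13.788189739949186 [ -84.6 -124.1]
False f [-1.73530215  1.06353622  8.6356118 ] [-84.7 -99.8]
lock w 15.291736446917081 [-143.4 -124.2] [0.80248858 1.11995856 8.4675975 ]
True [-143.7 -124.9] [10.51041125  9.252771   -2.66958859]
[-145.3 -125. ]
w 13.786483619270026 [ -84.6 -100.1]
True f [ 0.70020157 15.32951652  8.81338645] [ -84.8 -124.9]
33.3917
```

The lock is at its stop: a 50 N pull moved it only 0.3 mm. Now I open the lid along its arc.

```bash
cat >> h.py <<'E'
HY=31
def arc(th,hx,off=16,y=HY):
    a=th+np.arcsin(10/170); return P(hx-170*np.cos(a),y,28+170*np.sin(a)-off)
E
python3 - <<'E'
from h import *
s=best(P(-105,HY,150),0); ctrl.command_gripper(.38)
ctrl.goto(P(-104,HY,130),ori(s)); 
print('hit',ctrl.move_l(P(-104,HY,22),vel=.12,contact_N=15)); ctrl.command_gripper(0)
print('w',ctrl.current_grip_width()*91,tp(),ctrl.current_tool_pos(),ctrl.current_contact_force())
hx=tp()[0]+169.7; print('hinge',hx)
for th in np.linspace(0,1.76,12)[1:]:
    ctrl.move_l(arc(th,hx),vel=.2); f=ctrl.current_contact_force()
    print(round(th,2),np.round(f,1),round(ctrl.current_grip_width()*91,1))
    if np.linalg.norm(f)>60: break
    if th==np.linspace(0,1.76,12)[3]: snap('scene','lid1')
print(ctrl.current_t())
E
```

```text
hit False
w 8.627228847759316 [-101.3   31. ] [0.48495805 0.11095605 0.02262938] [10.1190516   1.9023796  -2.66776513]
hinge 68.39999999999999
0.16 [-0.4 -0.3 -2.1] 9.2
0.32 [-1.6 -1.9 -2.2] 9.5
0.48 [-2.3 -2.2 -0.5] 9.1
0.64 [-10.   -3.    4.6] 8.8
0.8 [-15.   -3.7  14.2] 9.2
0.96 [-12.7  -2.9  17.4] 8.9
1.12 [-9.8 -3.4 20.3] 9.1
1.28 [-5.2 -2.2 18.7] 9.3
1.44 [-1.5 -1.5 15.1] 8.9
1.6 [-0.1 -2.4 12.9] 9.1
1.76 [ 2.3 -2.   8.6] 9.3
39.575
```

```bash
python3 - <<'E'
from h import *
ctrl.command_gripper(.6); p=ctrl.current_tool_pos(); ctrl.move_l([p[0],p[1],.30],vel=.2)
ctrl.goto(PL.tolist()+[.25],ori(best(np.r_[PL,.25],0))); print(ctrl.current_t())
im=snap('top','top3'); cv2.imwrite('pics/top3c.png',cv2.resize(im[130:260,185:335],(692,600),interpolation=cv2.INTER_CUBIC))
hsv=cv2.cvtColor(im,cv2.COLOR_BGR2HSV); roi=np.zeros(hsv.shape[:2],np.uint8); roi[150:245,190:325]=1
m=cv2.inRange(hsv,(8,60,70),(30,255,255))*roi
n,l,st,ce=cv2.connectedComponentsWithStats(m)
for i in range(1,n):
    if st[i,4]>15: q=(RP.T@(ray('top',*ce[i],.022)[:2]-t0)*1e3).round(1); print(st[i].tolist(),ce[i].round(1),'press',q)
E
```

```text
43.0667
[263, 186, 13, 12, 71] [269.2 192. ] press [-22.7 -29.2]
[231, 188, 13, 13, 66] [236.6 194.6] press [-22.2  80.6]
[246, 188, 13, 11, 69] [252. 193.] press [-21.2  28.6]
```

View pics/top3c.png

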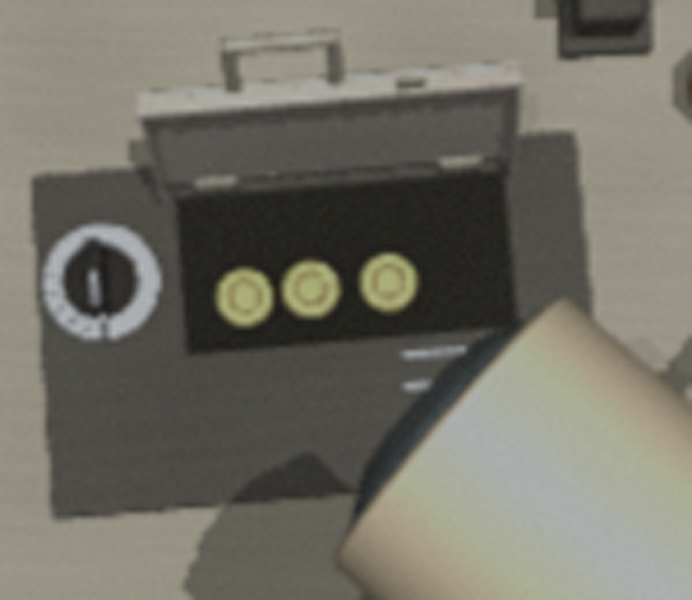

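Three strikers are visible, at crop (245,297), (310,290) and (388,282); no fourth. I pick them with the fingers closing along press x, re-detecting before each pick.

```bash
cat >> h.py <<'E'
def detect():
    im=snap('top'); hsv=cv2.cvtColor(im,cv2.COLOR_BGR2HSV); roi=np.zeros(hsv.shape[:2],np.uint8); roi[150:245,190:325]=1
    n,l,st,ce=cv2.connectedComponentsWithStats(cv2.inRange(hsv,(8,60,70),(30,255,255))*roi)
    D=[RP.T@(ray('top',*ce[i],.022)[:2]-t0)*1e3 for i in range(1,n) if 40<st[i,4]<120]
    return sorted(D,key=lambda d:-d[1])
def pick(d,dx=16,dy=0):
    x,y=d[0]-dx,d[1]+dy; s=best(P(x,y,120),0); ctrl.command_gripper(1)
    ctrl.goto(P(x,y,110),ori(s)); hit=ctrl.move_l(P(x,y,15),vel=.15,contact_N=15)
    if hit: print('HIT',ctrl.current_tool_pos()); 
    ctrl.command_gripper(0); print('pick w',round(ctrl.current_grip_width()*91,1),'f',round(ctrl.current_grasp_force(),1))
    ctrl.move_l(P(x,y,110),vel=.25); w=ctrl.current_grip_width()*91; print('lift w',round(w,1)); return 36<w<44
def place(off):
    q=np.r_[PL+np.array(off),.08]; s=best(q,0); ctrl.goto(q,ori(s)); w=ctrl.current_grip_width()*91
    if not 36<w<44: print('LOST',w); return False
    q[2]=.0125; print('hit',ctrl.move_l(q,vel=.15,contact_N=12),ctrl.current_tool_pos()[2]); ctrl.command_gripper(.62); q[2]=.1; ctrl.move_l(q,vel=.25); return True
E
python3 - <<'E'
from h import *
slots=[(0,-.055),(0,0),(0,.055)]
for i in range(3):
    D=detect(); print([d.round(1).tolist() for d in D]); d=D[-1]
    ok=pick(d,dy=8 if d[1]<-20 else 0) and place(slots[i]); print(ok,ctrl.current_t())
    if not ok: break
im=snap('top','top4'); cv2.imwrite('pics/top4.png',cv2.resize(im[120:270,190:450],(780,450),interpolation=cv2.INTER_CUBIC))
E
```

```text
[[-22.3, 80.4], [-22.3, 27.1], [-21.4, -27.4]]
pick w 39.5 f 30.0
lift w 39.4
hit True 0.009371185961214008
True 50.9667
[[-22.3, 80.3], [-20.7, 28.8]]
pick w 39.8 f 30.0
lift w 39.6
hit False 0.012985907649847417
True 59.1
[[-22.4, 80.3]]
pick w 39.4 f 30.0
lift w 39.2
hit False 0.012928511375992456
True 67.2
```

View pics/top4.png

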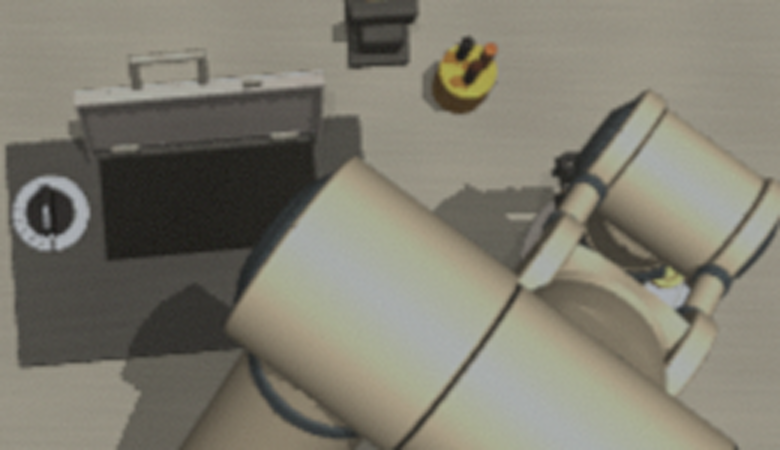

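The press looks empty. I move the arm to above the lid handle, then check the plate and the front of the press.

```bash
python3 - <<'E'
from h import *
ctrl.goto(P(100,31,330),ori(best(P(100,31,330),0)))
im=snap('top','top5'); cv2.imwrite('pics/top5.png',cv2.resize(im[150:270,190:450],(780,360),interpolation=cv2.INTER_CUBIC))
hsv=cv2.cvtColor(im,cv2.COLOR_BGR2HSV); m=cv2.inRange(hsv,(8,50,70),(30,255,255)); n,l,st,ce=cv2.connectedComponentsWithStats(m)
for i in range(1,n):
    if st[i,4]>30: print(st[i,4],(ray('top',*ce[i],.018)[:2]-PL).round(4))
im=snap('scene'); cv2.imwrite('pics/s5.png',cv2.resize(im[150:330,130:380],(800,576),interpolation=cv2.INTER_CUBIC))
E
```

```text
48377 [0.5427 0.4674]
1102 [0.3833 0.5568]
150 [0.3394 0.5414]
31 [0.3042 0.4531]
33 [0.2858 0.6279]
42 [0.2973 0.5598]
67 [0.3141 0.2632]
58 [0.2372 0.4326]
306 [0.2183 0.1624]
11884 [-0.3108  0.5803]
2092 [ 0.1025 -0.3589]
543 [-0.0257  1.0666]
62 [-0.0039  0.0549]
58 [-0.0032  0.0032]
63 [-0.0017 -0.0597]
604 [-0.1528 -0.5441]
2951 [-0.3453 -0.5033]
108 [-0.1931  0.9919]
593 [-0.226  -0.3235]
37 [-0.2474  0.0347]
167 [-0.285   1.0336]
80 [-0.3723  1.2039]
109 [-0.3635 -0.0406]
249 [-0.4511 -0.2506]
254 [-0.5034 -0.2519]
121 [-0.6936  1.2224]
```

View pics/top5.png

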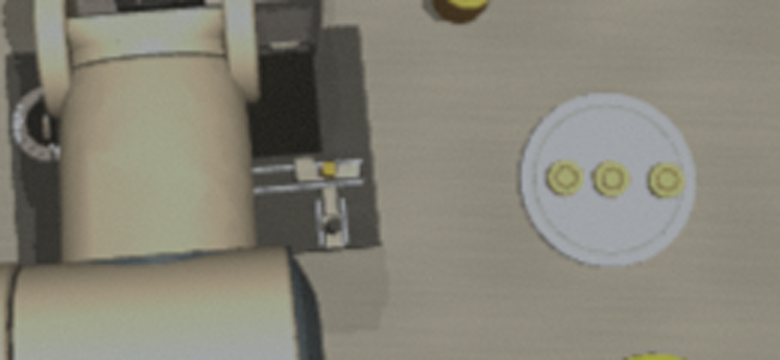

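View pics/s5.png

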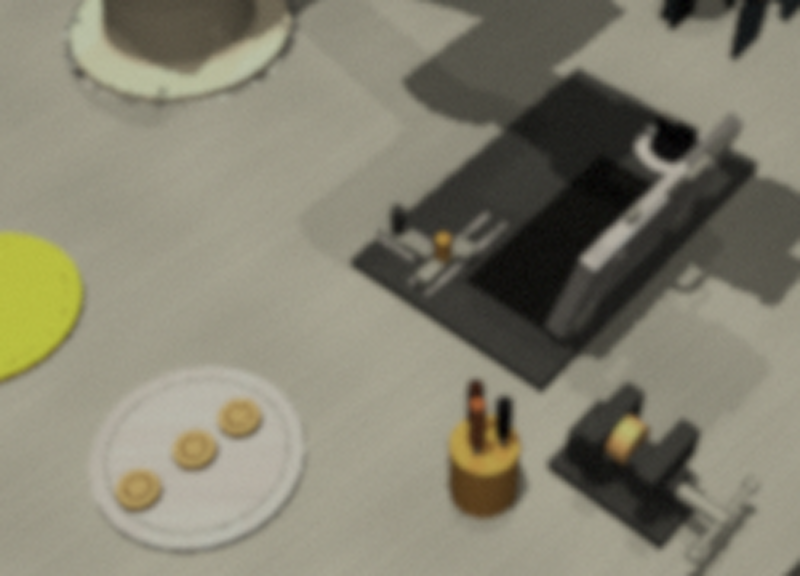

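All three strikers lie flat on the plate, at 60, 3 and 55 mm from its centre, and the press is empty. Now I shut the lid and slide the bar home.

```bash
python3 - <<'E'
from h import *
hx=68.4; q=arc(1.80,hx); up=q.copy(); up[2]=.26; ctrl.command_gripper(.42)
ctrl.goto(up,ori(best(up,0))); print('hit',ctrl.move_l(q,vel=.12,contact_N=15)); ctrl.command_gripper(0)
w=ctrl.current_grip_width()*91; print('w',w,tp())
assert 7<w<12
for th in np.linspace(1.8,0.0,13)[1:]:
    ctrl.move_l(arc(th,hx),vel=.2); f=ctrl.current_contact_force(); w=ctrl.current_grip_width()*91
    print(round(th,2),np.round(f,1),round(w,1))
    if np.linalg.norm(f)>60 or w<6: break
ctrl.sleep(.2); ctrl.command_gripper(.38); p=ctrl.current_tool_pos(); ctrl.move_l([p[0],p[1],.13],vel=.15)
print(bar(-124,-77)); print(ctrl.current_t())
ctrl.goto(np.r_[.42,-.2,.35],ori(best(np.r_[.42,-.2,.35],0)))
im=snap('top'); cv2.imwrite('pics/top6.png',cv2.resize(im[130:270,185:450],(795,420),interpolation=cv2.INTER_CUBIC))
E
```

```text
hit False
w 9.45710801442312 [117.  31.]
1.65 [1.1 1.1 3. ] 9.1
1.5 [0.7 0.5 4.8] 9.3
1.35 [-0.6  1.2  4.6] 9.3
1.2 [0.3 2.1 1.5] 9.4
1.05 [-0.1  1.9  1.1] 9.2
0.9 [-1.4  2.2  0.1] 9.2
0.75 [-3.1  3.5  0.8] 9.3
0.6 [-4.3  2.3  1.2] 8.8
0.45 [-5.8  3.   0.4] 9.4
0.3 [-6.2  2.9  0.5] 9.0
0.15 [-7.4  2.8  0.9] 9.3
0.0 [-8.   2.5 -1.5] 9.2
w 13.986451392580276 [ -84.7 -124.1]
True f [-1.15925341 -8.88859701  5.4486409 ] [-84.6 -79.3]
[-84.9 -78.4]
81.1333
```

View pics/top6.png

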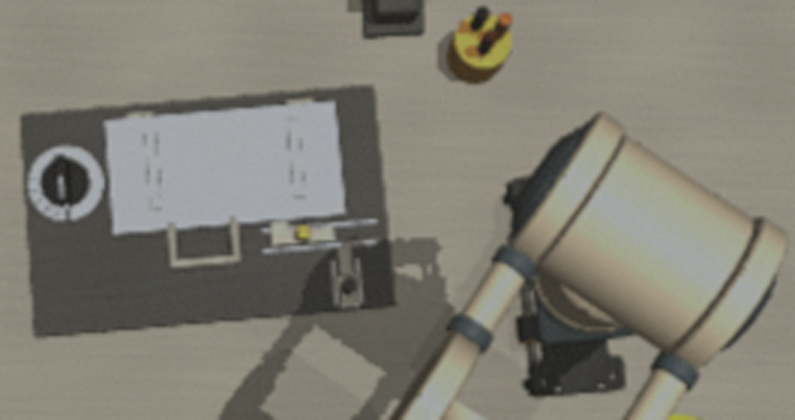

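The press is shut, the bar is home (yellow post at 304,232), the lock is out and the dial is at zero. One last check of the strikers, then I hand in.

```bash
python3 - <<'E'
from h import *
ctrl.goto(P(-60,60,.3e3),ori(best(P(-60,60,300),0))); ctrl.sleep(.3)
im=snap('top'); hsv=cv2.cvtColor(im,cv2.COLOR_BGR2HSV); n,l,st,ce=cv2.connectedComponentsWithStats(cv2.inRange(hsv,(8,50,70),(30,255,255)))
D=[(ray('top',*ce[i],.018)[:2]-PL) for i in range(1,n) if 40<st[i,4]<120]; D=[d for d in D if np.hypot(*d)<.11]
print(np.round(D,4))
if len(D)==3 and max(np.hypot(*d) for d in D)<.072: print(ctrl.sign_off())
E
```

```text
[[-0.003   0.0547]
 [-0.0032  0.0033]
 [-0.0027 -0.0602]]
the job is handed in; nothing more can be done
None
```

The job is handed in: all three strikers lie flat on the grey sizing plate, and the press is shut and latched with the lock slide out and the dial at zero. The hand-in call did not report a verdict.

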